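# Find the full clay tub by weight and lock it in the carrying cradle

### The job

One of the three identical clay tubs under the drying rack is still full: feel by lifting which one is heavy, and set it down gently, upright, in the grey cradle with its rib square to the slide's travel. Then slide the cradle's red-gripped lock fully home to its end stop over the lid. Keep every tub upright, leave the other two where they stood (put straight back down after weighing), and do not disturb the bust, the tool jar or the bowl.

Things in the scene. Friction and masses are not known exactly. Their poses are not given: they have to be found in the camera images.
- rack: fixed wooden rack at the robot's left, open front (its -x side, facing the cradle) and ends. Origin on the table under the middle of the row of tubs; y along the row. Tubs stand on its 12 mm base board (x -65 to 105, y +-175 mm), near y = -105, 0, 105 mm, ribs pointing into the rack (along its x) within 0.35 rad. Posts at the back ends (x 70 to 100, y +-165 mm).
- roof_edge (a point): middle of the roof's lower front edge, 275 mm above the table, rack x = -25 mm. Roof slats along y (+-175 mm) at rack x -25 to -5 and 62 to 100 mm, end rails at y +-165 mm, tops to 295 mm, pots on the rear slat to 340 mm. It bars the way from above: reach in from the front, under the slat, with the tool tilted about 40 degrees, and bring a tub out forward (rack -x) before raising it.
- tub_1: one of 3 look-alike closed clay tubs: white, 68 mm square, blue 70 mm lid with top 80 mm up; on it a grip rib 44 mm long (tub x), 16 wide (y), 34 tall (top 114 mm up). Origin: centre of underside, z up. Contents unseen (a lump, loose by 3 mm): exactly one tub, any of the three, is full, 0.49-0.63 kg in all; the others are nearly used up, 0.15-0.27 kg.
- tub_2: one of 3 look-alike closed clay tubs: white, 68 mm square, blue 70 mm lid with top 80 mm up; on it a grip rib 44 mm long (tub x), 16 wide (y), 34 tall (top 114 mm up). Origin: centre of underside, z up. Contents unseen (a lump, loose by 3 mm): exactly one tub, any of the three, is full, 0.49-0.63 kg in all; the others are nearly used up, 0.15-0.27 kg.
- tub_3: one of 3 look-alike closed clay tubs: white, 68 mm square, blue 70 mm lid with top 80 mm up; on it a grip rib 44 mm long (tub x), 16 wide (y), 34 tall (top 114 mm up). Origin: centre of underside, z up. Contents unseen (a lump, loose by 3 mm): exactly one tub, any of the three, is full, 0.49-0.63 kg in all; the others are nearly used up, 0.15-0.27 kg.
- cradle: grey cradle fixed to the table, origin on the table under the middle of its tray. Tray floor 10 mm up, 84 x 84 mm inside, lip 6 mm thick with top 28 mm up. At its far side (cradle -y, away from the robot) a pedestal (x +-30, y -128 to -66 mm, 90 mm high) carries the lock. The tub's rib must lie along the cradle's x (either way round), square to the lock's travel, or it stops the lock plate.
- seat (a point): centre of the tray floor, where the centre of the tub's underside belongs (within 14 mm); axes as the cradle's
- lock (a joint): lock slide along the cradle's +y, m: 0 open, 0.050 home at its end stop; starts at 0 to 0.018. Friction about 2.5 N, stays where left. Moves a steel plate 44 mm wide, 94 to 100 mm above the table (seated lid top: 90 mm); its leading edge is at cradle y = -68 mm when open, -18 mm (over the lid's edge) when home
- lock_grip (a point): top middle of the lock's red grip, a block 14 mm (cradle x) by 22 mm (y), 36 mm tall on the plate, top 135.5 mm above the table; moves with the lock: cradle y = -108 mm open, -58 mm home
- bust: bystander: beige clay bust 175 mm tall on a loose plywood board 130 x 130 x 14 mm. Origin: centre of the underside
- tool_jar: bystander: blue ceramic jar, 72 mm diameter, 95 mm tall, with wooden modelling tools standing out to 155 mm height and within 40 mm of its axis. Origin: centre of the underside
- bowl: bystander: purple bowl, 100 mm rim diameter, 45 mm tall. Origin: centre of the underside
Mind the look-alikes: they are no part of the job. Of the things that look like the cradle, the smaller one is meant. What is shaped like the tub_1 but orange or yellow is not meant.

How it is judged:
By the outcome, as a careful person would: the job done as asked, in the order asked, and still so for the second after the job is handed in, with the robot touching nothing.
It also fails if it takes over 72 s, if anything falls off the work surface, if the arm or the gripper's body presses on something with over 40 N, if the wrist force passes 120 N, or if a joint passes its speed limit or range.

### The arm

A 6-joint arm with a two-finger parallel gripper is mounted at the origin on the work surface. World frame = base frame: x ahead of the robot, y to its left, z up, the work surface at z = 0. Lengths are in mm, angles in rad, forces in N, time in s.
With the tool pointing down it reaches from about 350 to 975 mm from the base axis. Payload 7.1 kg.
Tool frame: the origin (TCP) lies midway between the tips of the shut fingers; the grasp point (between the pads) lies 19 mm behind it; z points along the fingers, y is the line along which they close (so a half turn about z gives the same grasp; the last joint's range is limited). The gripper opens to 88 mm and grips with 3 to 60 N. Pads are 20 mm wide; open, the fingers measure 115 mm over their backs; the gripper's body (75 mm by 178 mm) begins 61 mm behind the grasp point.
Start: joints at [1.279, 0.423, 1.63, -0, 1.089, -0.019], TCP at [168.361, 601.88, 195.575] pointing down, gripper open.
Joint ranges: [-3, 3], [-0.9, 2.11], [0.09, 2.58], [-1.31, 4.45], [0.11, 2.69], [-2.54, 2.54]. Speed limits (rad/s): [2.39, 2.39, 3.01, 3.14, 3.14, 3.14].

### API

Orientations are given as a rotation vector (axis times angle).
In Python, from workcell import ctrl gives the robot as it stands.
- The arm moves only by the shell command python3 -m pendant 'ROWS'. ROWS is a JSON object of lists of equal length, an entry for each row: "grip": the opening, from -1 (shut) to 1 (fully open); "linear": the shift along the tool's x, y, z in mm, a list of three; "angular": the turn, a rotation vector about the tool's x, y, z in rad, a list of three. In form: {"grip": [grip, ...], "linear": [[tx, ty, tz], ...], "angular": [[ax, ay, az], ...]}. A call has 1 to 12 rows; each row shifts and turns the commanded pose from where the row before left it, along the tool's axes as they then stand; what a row does not reach is not made up. A row lasts 1/12 s, in which the tool goes at most 41.7 mm and 7.16 degrees, less where a joint would pass 70% of its speed; a pose out of reach is approached as far as the arm can. A call with a gripper value outside its range is refused whole. The fingers move at their own pace and stop on an object; the grip force is fixed at half the most. Time passes only in rows, so rows that do not move let the fingers close. It gives the time, the measured TCP pose, the force, the opening and the grip force at its end, in the units of the state.
- ctrl.get_obs(): the state, without advancing time (a new reading comes with each control period).
- ctrl.get_image(name): name is "scene" or "top"; returns the picture (480x640x3 uint8, red, green, blue); there is no depth.
- ctrl.camera_params(name): a dict with "vfov" (degrees; the focal length in pixels is half the picture's height over the tangent of half this angle, whatever the lens; pixels are square), "cx", "cy" (the principal point, pixels), "R" (3x3) and "t" (3): a world point X has camera coordinates R X + t. Camera axes: x right, y down, z forward; pixel columns grow to the right and rows downward; lengths in mm; the calibration is good to about 2 mm. A picture is of the moment at which its call begins. camera_params takes no time and is no camera call.
- ctrl.close_job(): hands the job in; it is judged then, once.
The state is a dict: "t": time; "qpos": joint angles; "qvel": joint speeds; "joint_torque": joint torques, N m; "ee_pos": TCP position; "orientation": TCP orientation; "ft_force": force on the tool from outside, world axes, zero at the start; "moment": the same for the moment, N m; "width": finger opening in mm; "grasp_force": force on a finger pad.
Only numpy, scipy, OpenCV 4.12 (cv2) and the standard library are available. Lean on these libraries where they do the work, as an engineer would, in place of code of your own. Each camera call takes 0.05 s, during which the arm holds its last target. There are 200 camera calls.

## Working session

There is one attempt and no reset: what is moved stays moved. The work goes in short steps, Python scripts to look and compute and a shell command to move; the robot and the scene stay as the last step left them, time stands still between calls to the robot, and variables do not carry over. Pictures are saved under pics/ and viewed, at most 10 in all, crops included, and the job is handed in when it is done.

```bash
mkdir -p pics; ls; python3 - <<'E'
from workcell import ctrl
import cv2,json
for n in("scene","top"):
    cv2.imwrite(f"pics/{n}0.png",ctrl.get_image(n)[:,:,::-1]); print(ctrl.camera_params(n))
print(ctrl.get_obs())
E
```

```text
pics
{'vfov': 47.568590570738706, 'cx': 310.208423623056, 'cy': 236.93243060078822, 'R': array([[ 0.49857288,  0.86669135, -0.01646743],
       [ 0.72176238, -0.42557229, -0.54584549],
       [-0.48008765,  0.26025819, -0.83772402]]), 't': array([-203.95588714, -251.44521671, 1707.83003964])}
{'vfov': 44.13350974858298, 'cx': 325.1285019796169, 'cy': 238.50355623349697, 'R': array([[ 1.00036427e-02, -9.99949700e-01, -7.24207196e-04],
       [-9.97125594e-01, -9.92098907e-03, -7.51140668e-02],
       [ 7.51031037e-02,  1.47353982e-03, -9.97174685e-01]]), 't': array([ -31.13921669,  460.35454146, 1599.6907628 ])}
{'t': 0.1, 'qpos': array([ 1.27899015e+00,  4.23742425e-01,  1.63061696e+00,  9.13258255e-06,
        1.08859393e+00, -1.89886850e-02]), 'qvel': array([-5.25804410e-04, -1.71932308e-03, -3.17750829e-04, -3.34291456e-05,
       -3.03702875e-04,  1.52032665e-03]), 'joint_torque': array([ 7.44636272e-04, -5.45610738e+01, -2.74324411e+01,  6.45767804e-02,
        1.88392564e-02,  2.50425344e-06]), 'ee_pos': array([168.2135933 , 601.37553897, 194.89185685]), 'orientation': array([-4.27189728e-01, -3.11219143e+00,  2.10946328e-03]), 'ft_force': array([-0.29391895, -0.28199772,  0.11867817]), 'moment': array([-0.00213666, -0.02856583, -0.01123897]), 'grasp_force': 0.0, 'width': 87.73373986388418}
```

View pics/scene0.png

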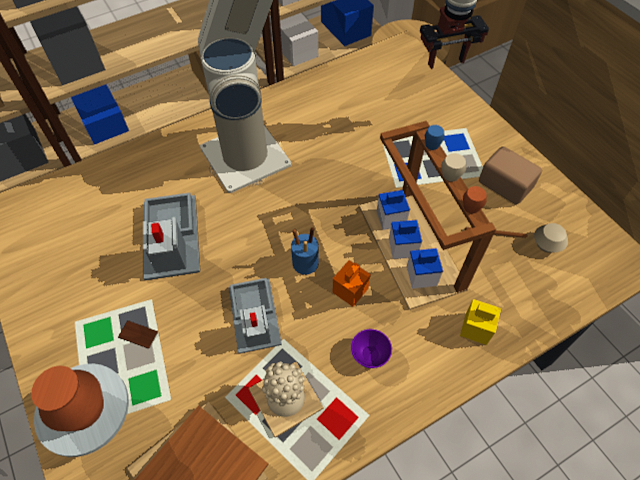

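View pics/top0.png

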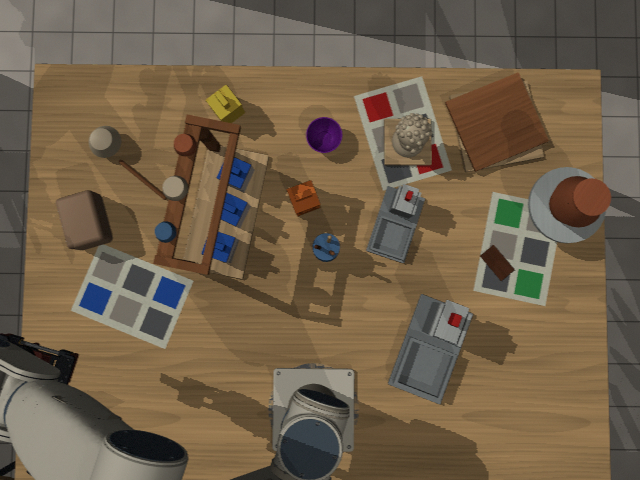

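The two views show:

- **Tubs:** three blue-lidded tubs, in top near (235,173), (230,208) and (219,245). The orange one (304,197) and yellow one (225,103) are look-alikes.
- **Cradles:** the small one is at top (395,225), scene (255,315). The large one is at top (430,350), scene (170,235). The smaller one is meant.
- **Bystanders:** bowl at top (324,135), jar (326,247), bust (412,140).

Next I'll enlarge crops for measuring.

```bash
python3 - <<'E'
import cv2,numpy as np
def crop(im,x0,y0,x1,y1,s):
    c=cv2.resize(im[y0:y1,x0:x1],None,fx=s,fy=s,interpolation=cv2.INTER_CUBIC)
    for x in range((x0+9)//10*10,x1,10):
        X=int((x-x0+.5)*s); cv2.line(c,(X,0),(X,6 if x%50 else 14),(0,255,255),1)
        if x%20==0: cv2.putText(c,str(x),(X-10,24),0,.35,(0,255,255),1)
    for y in range((y0+9)//10*10,y1,10):
        Y=int((y-y0+.5)*s); cv2.line(c,(0,Y),(6 if y%50 else 14,Y),(0,255,255),1)
        if y%20==0: cv2.putText(c,str(y),(8,Y+4),0,.35,(0,255,255),1)
    return c
def pair(a,b,fn):
    h=max(a.shape[0],b.shape[0]); o=np.zeros((h,a.shape[1]+b.shape[1]+4,3),np.uint8)
    o[:a.shape[0],:a.shape[1]]=a; o[:b.shape[0],a.shape[1]+4:]=b; cv2.imwrite(fn,o); print(o.shape)
t=cv2.imread("pics/top0.png"); s=cv2.imread("pics/scene0.png")
pair(crop(t,155,110,275,282,3.4),crop(t,362,175,432,270,5.4),"pics/c_top.png")
pair(crop(s,350,170,480,315,3.6),crop(s,222,270,292,360,4.6),"pics/c_scene.png")
E
```

```text
(585, 790, 3)
(522, 794, 3)
```

View pics/c_top.png

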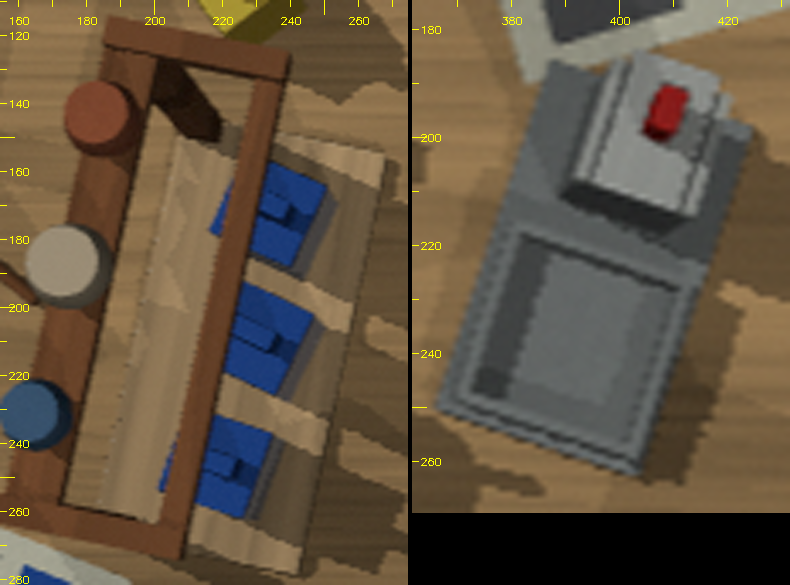

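View pics/c_scene.png

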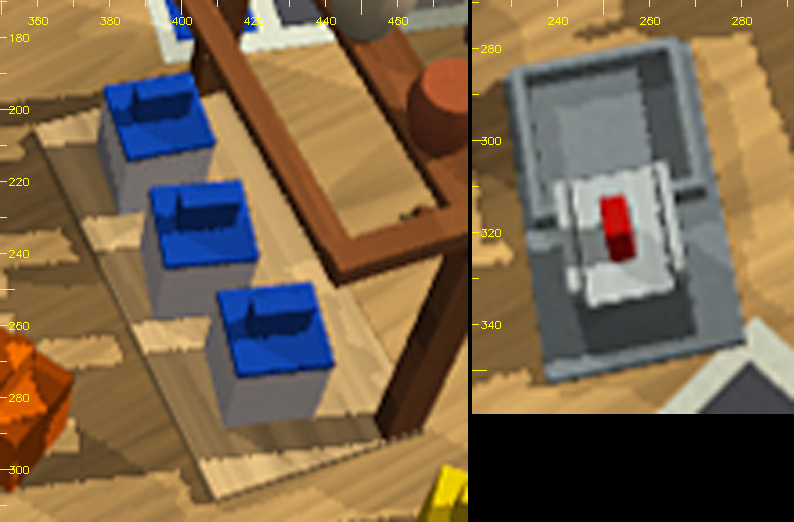

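Crops, in full-frame pixels:

- **Lids in scene:** their corners fall near (379,194)–(409,214), (391,221)–(421,244) and (410,251)–(442,274).
- **Small cradle in top:** the inner tray corners are near (382,217), (413,228), (402,259) and (371,248). The red grip is near (410,194).
- **Which cradle:** this one's tray is about 84 mm across, so the smaller cradle is confirmed.

I'll fit the poses and overlay them.

```bash
cat > h.py <<'E'
import numpy as np,cv2,sys
from workcell import ctrl
from scipy.spatial.transform import Rotation as Rot
from scipy.optimize import least_squares
P={n:ctrl.camera_params(n) for n in("scene","top")}
def proj(n,X):
    p=P[n]; c=np.atleast_2d(X)@p["R"].T+p["t"]; f=240/np.tan(np.radians(p["vfov"]/2))
    return f*c[:,:2]/c[:,2:]+[p["cx"],p["cy"]]
def back(n,uv,z):
    p=P[n]; f=240/np.tan(np.radians(p["vfov"]/2)); C=-p["R"].T@p["t"]
    d=p["R"].T@np.array([(uv[0]-p["cx"])/f,(uv[1]-p["cy"])/f,1]); return C+d*(z-C[2])/d[2]
def world(pose,L):
    x,y,a=pose; L=np.atleast_2d(np.float64(L)); c,s=np.cos(a),np.sin(a)
    return np.c_[x+c*L[:,0]-s*L[:,1],y+s*L[:,0]+c*L[:,1],L[:,2]]
def fit(cor,p0):  # cor: list (cam,uv,local)
    f=lambda p:np.concatenate([(proj(n,world(p,l))[0]-uv) for n,uv,l in cor])
    r=least_squares(f,p0,x_scale=[100,100,1],loss="soft_l1"); return r.x,np.abs(r.fun).reshape(-1,2).max(1).round(1)
E
cat > fit1.py <<'E'
from h import *
T=lambda X,Y:("top",np.array([155+X/3.4-.5,110+Y/3.4-.5]))
C=lambda X,Y:("top",np.array([362+(X-412)/5.4-.5,175+Y/5.4-.5]))
S=lambda X,Y:("scene",np.array([350+X/3.6-.5,170+Y/3.6-.5]))
D=lambda X,Y:("scene",np.array([222+(X-472)/4.6-.5,270+Y/4.6-.5]))
for n in P: print(n,"cam at",(-P[n]["R"].T@P[n]["t"]).round())
# rack
print("roof front ends",back(*T(292,55),295).round(),back(*T(183,560),295).round())
rk=[(*T(385,152),(-65,-175,12)),(*T(300,577),(-65,175,12)),(*S(32,133),(-65,175,12)),(*S(215,500),(-65,-175,12)),(*T(292,53),(-25,-175,295)),(*T(183,560),(-25,175,295))]
b=lambda c:back(c[0],c[1],c[2][2])
for s in(1,-1):
    rk2=[(n,u,(l[0],s*l[1],l[2])) for n,u,l in rk]
    a=b(rk2[0]);c=b(rk2[1]);d=(c-a)*s; yaw=np.arctan2(d[1],d[0])-np.pi/2
    print("rack",s,*fit(rk2,[*((a+c)/2)[:2],yaw]))
q=[(-1,-1),(-1,1),(1,1),(1,-1)]
tubs={"A":[S(105,87),S(191,73),S(215,142),S(126,161)],"B":[S(148,186),S(243,180),S(258,260),S(164,268)],"C":[S(217,292),S(313,283),S(333,364),S(238,377)]}
out={}
for k,v in tubs.items():
    c=np.mean([back(n,u,92) for n,u in v],0); e=back(*v[1],92)-back(*v[0],92)
    pts=np.array([back(n,u,92)[:2] for n,u in v]); print(k,np.linalg.norm(np.roll(pts,-1,0)-pts,axis=1).round())
    # edge 0->1 in the image runs along the rib
    yaw=np.arctan2(e[1],e[0]); o=1 if np.cross(pts[1]-pts[0],pts[2]-pts[1])>0 else -1
    cor=[(n,u,l) for (n,u),l in zip(v,[(-35,-35*o,92),(35,-35*o,92),(35,35*o,92),(-35,35*o,92)])]
    p,r=fit(cor,[c[0],c[1],yaw]); out[k]=p; print(k,p,r)
cr=[(*C(523,231),(42,-42,28)),(*C(690,290),(-42,-42,28)),(*C(630,455),(-42,42,28)),(*C(465,396),(42,42,28))]
a,b2=back(*C(523,231),28),back(*C(690,290),28); d=a-b2
p,r=fit(cr,[*np.mean([back(n,u,28) for n,u,_ in cr],0)[:2],np.arctan2(d[1],d[0])]); print("cradle",p,r)
for g in (C(672,105),D(616,215)):
    w=back(*g,135.5); c,s=np.cos(p[2]),np.sin(p[2]); e=w[:2]-p[:2]; print("grip",w.round(),"cradle xy",c*e[0]+s*e[1],-s*e[0]+c*e[1])
for n,u,z,l in(("top",(304,195),110,"orange"),("top",(324,135),45,"bowl"),("top",(326,247),95,"jar"),("top",(412,133),170,"bust")): print(l,back(n,u,z).round())
E
python3 fit1.py
```

```text
scene cam at [1103. -375. 1290.]
top cam at [ 339.  -29. 1630.]
roof front ends [697. 170. 295.] [357. 235. 295.]
rack 1 [532.15708945 228.0541919    1.38587907] [1.  0.2 0.6 0.7 0.5 0.4]
rack -1 [511.64367325 104.16911175  -1.74361319] [ 1.2  1.1  0.9  3.  31.  33.8]
A [68. 67. 70. 71.]
A [432.33604705 251.7368294    1.23492918] [0.6 0.2 0.7 0.4]
B [71. 71. 69. 72.]
B [529.61526525 223.4037746    1.11939152] [0.3 0.2 0.4 0.4]
C [70. 67. 68. 70.]
C [628.66494507 215.11821239   1.15667353] [0.2 0.4 0.8 0.3]
cradle [ 463.00636988 -207.95856418    1.23974982] [1.1 1.3 1.  1. ]
grip [ 568. -241.  136.] cradle xy 3.0436963212935275 -109.5613185195044
grip [ 564. -240.  136.] cradle xy 2.606103608875557 -105.77928149632943
orange [566.  29. 110.]
bowl [741. -21.  45.]
jar [433. -29.  95.]
bust [ 716. -242.  170.]fit1.py:22: DeprecationWarning: Arrays of 2-dimensional vectors are deprecated. Use arrays of 3-dimensional vectors instead. (deprecated in NumPy 2.0)
  yaw=np.arctan2(e[1],e[0]); o=1 if np.cross(pts[1]-pts[0],pts[2]-pts[1])>0 else -1
```

```bash
cat >> h.py <<'E'
RACK=np.array([532.,228.,1.386]); TUB=dict(A=[432.3,251.7,1.235],B=[529.6,223.4,1.119],C=[628.7,215.1,1.157]); CR=[463.,-208.,1.26]
def Rt(yaw,tilt=40,flip=0):  # tool y along object y, tool z tilted into object +x
    t=np.radians(tilt); u=np.array([np.cos(yaw),np.sin(yaw),0]); z=np.sin(t)*u-np.cos(t)*np.array([0,0,1.])
    y=np.array([-u[1],u[0],0])*(-1 if flip else 1); return np.c_[np.cross(y,z),y,z]
def plan(p,R,n=None,p0=None,R0=None,say=True):
    o=ctrl.get_obs(); p0=o["ee_pos"] if p0 is None else p0; R0=Rot.from_rotvec(o["orientation"]).as_matrix() if R0 is None else R0
    w=Rot.from_matrix(R0.T@R).as_rotvec(); d=R0.T@(np.asarray(p)-p0)
    if n is None: n=int(np.ceil(max(np.linalg.norm(d)/33,np.degrees(np.linalg.norm(w))/5.5,1)))
    E=Rot.from_rotvec(w/n).as_matrix(); M=sum(np.linalg.matrix_power(E,k) for k in range(n))
    print(n,"rows linear",np.linalg.solve(M,d).round(1).tolist(),"angular",(w/n).round(4).tolist()); return p,R
E
python3 - <<'E'
from h import *
o=ctrl.get_obs();print(Rot.from_rotvec(o["orientation"]).as_matrix().round(2).tolist())
t=cv2.imread("pics/top0.png");s=cv2.imread("pics/scene0.png")
sq=lambda a,b,c,d,z:[(a,c,z),(b,c,z),(b,d,z),(a,d,z)]
def draw(im,n,pose,L,col,k=4):
    q=(proj(n,world(pose,L))+.5)*k; cv2.polylines(im,[np.int32(q*16)],True,col,1,cv2.LINE_AA,4)
k=4;T=cv2.resize(t,None,fx=k,fy=k,interpolation=2);S=cv2.resize(s,None,fx=k,fy=k,interpolation=2)
for n,im in(("top",T),("scene",S)):
    draw(im,n,CR,sq(-42,42,-42,42,28),(0,255,255)); draw(im,n,CR,sq(-30,30,-128,-66,90),(0,255,0)); draw(im,n,CR,sq(-7,7,-119,-97,135.5),(255,255,255))
    for v in TUB.values(): draw(im,n,v,sq(-35,35,-35,35,92),(0,255,255)); draw(im,n,v,sq(-22,22,-8,8,126),(255,255,255))
a=T[118*k:270*k,192*k:262*k];b=T[180*k:265*k,365*k:430*k];c=S[275*k:355*k,225*k:288*k]; 
o=np.zeros((600,800,3),np.uint8); o[:600,:280]=a[:600]; o[:340,284:284+260]=b; o[:320,548:800]=c[:320,:252]
cv2.imwrite("pics/ov.png",o)
R=Rt(1.235); R2=Rt(1.235,flip=1); print(R.round(2).tolist())
for f in(0,1): plan([168,602,450],Rt(1.235,40,f))
E
```

```text
[[-0.96, 0.27, -0.0], [0.27, 0.96, -0.0], [0.0, -0.0, -1.0]]
[[-0.25, -0.94, 0.21], [-0.72, 0.33, 0.61], [-0.64, 0.0, -0.77]]
18 rows linear [-4.6, 2.7, -13.6] angular [-0.0292, -0.0311, -0.08]
19 rows linear [4.4, 2.8, -12.8] angular [-0.0299, 0.0281, 0.0821]
```

View pics/ov.png

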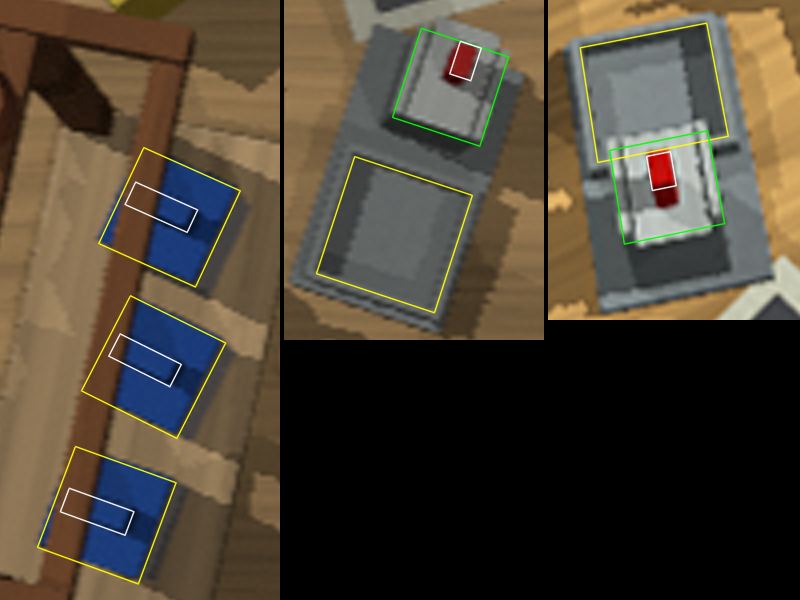

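The overlays sit on all three lids and on the lock and pedestal. The cradle tray agrees to a few mm, against 8 mm of play. Now I'll raise the arm and plan the way round to the rack's front.

```bash
python3 -m pendant '{"grip":[1,1,1,1,1,1,1,1],"linear":[[0,0,-32],[0,0,-32],[0,0,-32],[0,0,-32],[0,0,-32],[0,0,-32],[0,0,-32],[0,0,-32]],"angular":[[0,0,0],[0,0,0],[0,0,0],[0,0,0],[0,0,0],[0,0,0],[0,0,0],[0,0,0]]}'
python3 - <<'E'
from h import *
u=np.array([np.cos(1.235),np.sin(1.235),0]); g=np.array([432.3,251.7,120.])
R=Rt(1.235,40,1); tcp=g+19*R[:,2]; print("tcp grasp",tcp)
p1=tcp-130*u; p1[2]=420; plan(p1,R,24); plan(p1,R,20)
# sagitta check of arc
E
```

```text
t: 0.77
ee_pos: [168.2, 601.4, 452.8]
orientation: [-0.427, -3.112, 0.001]
ft_force: [0.4, 0.4, -0.4]
width: 87.7
grasp_force: 0.0
tcp grasp [436.32442983 263.23084856 105.44515558]
24 rows linear [-23.3, -1.8, -6.8] angular [-0.0237, 0.0222, 0.065]
20 rows linear [-28.0, -2.3, -8.1] angular [-0.0284, 0.0267, 0.078]
```

```bash
python3 -m pendant '{"grip":[0,0,0,0,0,0,0,0,0,0,0,0],"linear":[[-23.3,-1.8,-6.8],[-23.3,-1.8,-6.8],[-23.3,-1.8,-6.8],[-23.3,-1.8,-6.8],[-23.3,-1.8,-6.8],[-23.3,-1.8,-6.8],[-23.3,-1.8,-6.8],[-23.3,-1.8,-6.8],[-23.3,-1.8,-6.8],[-23.3,-1.8,-6.8],[-23.3,-1.8,-6.8],[-23.3,-1.8,-6.8]],"angular":[[-0.0237,0.0222,0.065],[-0.0237,0.0222,0.065],[-0.0237,0.0222,0.065],[-0.0237,0.0222,0.065],[-0.0237,0.0222,0.065],[-0.0237,0.0222,0.065],[-0.0237,0.0222,0.065],[-0.0237,0.0222,0.065],[-0.0237,0.0222,0.065],[-0.0237,0.0222,0.065],[-0.0237,0.0222,0.065],[-0.0237,0.0222,0.065]]}'
python3 - <<'E'
from h import *
u=np.array([np.cos(1.235),np.sin(1.235),0]); R=Rt(1.235,40,1); p1=np.array([436.3,263.2,420])-130*u*[1,1,0]; print(p1,ctrl.get_obs()["qpos"].round(2)); plan(p1,R,12)
E
```

```text
t: 1.77
ee_pos: [378.5, 414.2, 488.2]
orientation: [-1.467, -2.486, -0.454]
ft_force: [0.6, -0.3, 0.5]
width: 44.1
grasp_force: 0.0
[393.46225378 140.46073367 420.        ] [ 0.62 -0.    1.57  0.33  1.39  0.08]
12 rows linear [-23.2, -1.7, -6.9] angular [-0.0235, 0.0221, 0.0648]
```

```bash
python3 -m pendant '{"grip":[0,0,0,0,0,0,0,0,0,0,0,0],"linear":[[-23.2,-1.7,-6.9],[-23.2,-1.7,-6.9],[-23.2,-1.7,-6.9],[-23.2,-1.7,-6.9],[-23.2,-1.7,-6.9],[-23.2,-1.7,-6.9],[-23.2,-1.7,-6.9],[-23.2,-1.7,-6.9],[-23.2,-1.7,-6.9],[-23.2,-1.7,-6.9],[-23.2,-1.7,-6.9],[-23.2,-1.7,-6.9]],"angular":[[-0.0235,0.0221,0.0648],[-0.0235,0.0221,0.0648],[-0.0235,0.0221,0.0648],[-0.0235,0.0221,0.0648],[-0.0235,0.0221,0.0648],[-0.0235,0.0221,0.0648],[-0.0235,0.0221,0.0648],[-0.0235,0.0221,0.0648],[-0.0235,0.0221,0.0648],[-0.0235,0.0221,0.0648],[-0.0235,0.0221,0.0648],[-0.0235,0.0221,0.0648]]}'
python3 - <<'E'
from h import *
u=np.array([np.cos(1.235),np.sin(1.235),0]); R=Rt(1.235,40,1); g=np.array([436.3,263.2,105.5]); print(ctrl.get_obs()["qpos"].round(2)); plan(g-130*u,R,10); plan(g,R,6,g-130*u,R)
E
```

```text
t: 2.77
ee_pos: [393.3, 140.8, 420.2]
orientation: [-2.144, -1.523, -0.78]
ft_force: [0.6, -0.3, -0.1]
width: 43.8
grasp_force: 0.0
[-0.23 -0.23  2.02  0.72  1.33 -0.07]
10 rows linear [-20.2, 0.0, 24.1] angular [0.0, 0.0, -0.0]
6 rows linear [16.6, 0.0, 13.9] angular [0.0, 0.0, 0.0]
```

```bash
python3 -m pendant '{"grip":[0,0,0,0,0,0,0,0,0,0,0],"linear":[[-20.2,0,24.1],[-20.2,0,24.1],[-20.2,0,24.1],[-20.2,0,24.1],[-20.2,0,24.1],[-20.2,0,24.1],[-20.2,0,24.1],[-20.2,0,24.1],[-20.2,0,24.1],[-20.2,0,24.1],[0,0,0]],"angular":[[0,0,0],[0,0,0],[0,0,0],[0,0,0],[0,0,0],[0,0,0],[0,0,0],[0,0,0],[0,0,0],[0,0,0],[0,0,0]]}'
python3 - <<'E'
from h import *
u=np.array([np.cos(1.235),np.sin(1.235),0]); R=Rt(1.235,40,1); g=np.array([436.3,263.2,105.5]); print(ctrl.get_obs()["qpos"].round(2)); plan(g,R,6)
E
```

```text
t: 3.68
ee_pos: [390.4, 141.9, 101.0]
orientation: [-2.142, -1.52, -0.765]
ft_force: [-0.7, 1.1, -0.4]
width: 43.9
grasp_force: 0.0
[-0.23  0.38  2.36  1.2   0.75 -0.94]
6 rows linear [17.1, 0.6, 13.3] angular [-0.0017, 0.0007, -0.0007]
```

```bash
python3 -m pendant '{"grip":[0,0,0,0,0,0,0,0],"linear":[[20,0.6,5],[17,0.6,15],[17,0.6,15],[17,0.6,15],[16,0.6,15],[15.5,0.6,15],[0,0,0],[0,0,0]],"angular":[[-0.0017,0.0007,0],[-0.0017,0.0007,0],[-0.0017,0.0007,0],[-0.0017,0.0007,0],[-0.0017,0.0007,0],[-0.0017,0.0007,0],[0,0,0],[0,0,0]]}'
python3 - <<'E'
from h import *
R=Rt(1.235,40,1); g=np.array([436.3,263.2,105.5]); plan(g,R,1); print(ctrl.get_obs()["ft_force"])
s=ctrl.get_image("scene")[:,:,::-1]; cv2.imwrite("pics/g1.png",cv2.resize(s[150:320,340:500],None,fx=3.5,fy=3.5,interpolation=2))
E
```

```text
t: 4.35
ee_pos: [440.2, 264.1, 112.8]
orientation: [-2.143, -1.527, -0.795]
ft_force: [-0.9, -0.8, 1.4]
width: 43.8
grasp_force: 0.0
1 rows linear [-6.3, -3.5, 4.2] angular [0.0086, -0.0047, 0.0062]
[-0.94670135 -0.76439446  1.35518352]
```

View pics/g1.png

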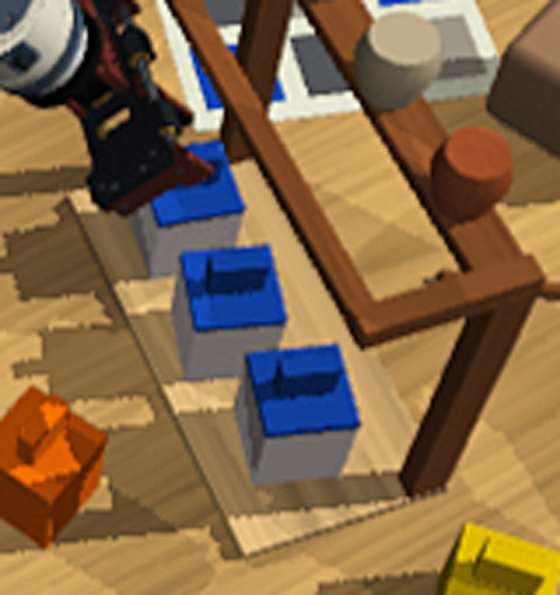

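The gripper is over tub A (scene about (395,205)) and under the front slat, clear of its neighbours. It's a few mm high and sideways, so I'll trim it first and then close.

```bash
python3 -m pendant '{"grip":[0,0,0],"linear":[[-6.3,-3.5,4.2],[0,0,0],[0,0,0]],"angular":[[0.0086,-0.0047,0.0062],[0,0,0],[0,0,0]]}'
python3 - <<'E'
from h import *
R=Rt(1.235,40,1); g=np.array([436.3,263.2,105.5]); plan(g,R,1)
E
python3 -m pendant '{"grip":[-1,-1,-1,-1,-1,-1,-1],"linear":[[0,0,0],[0,0,0],[0,0,0],[0,0,0],[0,0,0],[0,0,0],[0,0,0]],"angular":[[0,0,0],[0,0,0],[0,0,0],[0,0,0],[0,0,0],[0,0,0],[0,0,0]]}'
```

```text
t: 4.65
ee_pos: [435.6, 261.3, 103.4]
orientation: [-2.149, -1.518, -0.776]
ft_force: [-0.0, -0.3, -0.6]
width: 44.3
grasp_force: 0.0
1 rows linear [2.9, 0.0, -0.4] angular [0.0001, 0.0024, -0.005]
t: 5.23
ee_pos: [436.3, 262.0, 103.6]
orientation: [-2.148, -1.52, -0.778]
ft_force: [0.9, -1.6, -0.5]
width: 15.1
grasp_force: 30.0
```

```bash
python3 -m pendant '{"grip":[-1,-1,-1,-1,-1,-1,-1,-1,-1,-1],"linear":[[2.4,0,-2.9],[2.4,0,-2.9],[2.4,0,-2.9],[2.4,0,-2.9],[0,0,0],[0,0,0],[0,0,0],[0,0,0],[0,0,0],[0,0,0]],"angular":[[0,0,0],[0,0,0],[0,0,0],[0,0,0],[0,0,0],[0,0,0],[0,0,0],[0,0,0],[0,0,0],[0,0,0]]}'
python3 -m pendant '{"grip":[-1],"linear":[[0,0,0]],"angular":[[0,0,0]]}'|grep -E "ee_pos|ft_"
```

```text
t: 6.07
ee_pos: [435.9, 262.1, 118.5]
orientation: [-2.147, -1.52, -0.777]
ft_force: [0.2, 0.6, -6.1]
width: 15.3
grasp_force: 29.9
ee_pos: [436.0, 262.1, 118.5]
ft_force: [-0.4, 0.4, -5.3]
```

Lifting tub A reads about −5.3 to −6.1 N. That is roughly 0.55 kg, in the full range and far above the others' 2.6 N maximum, so it is the full tub. I'll bring it out forward and raise it.

```bash
python3 -m pendant '{"grip":[-1,-1,-1,-1,-1,-1,-1,-1,-1,-1],"linear":[[-6,0,-5],[-11,0,-9],[-15,0,-13],[-15,0,-13],[-15,0,-13],[-15,0,-13],[-11,0,-9],[-6,0,-5],[0,0,0],[0,0,0]],"angular":[[0,0,0],[0,0,0],[0,0,0],[0,0,0],[0,0,0],[0,0,0],[0,0,0],[0,0,0],[0,0,0],[0,0,0]]}'
python3 -m pendant '{"grip":[-1,-1,-1,-1,-1,-1,-1,-1,-1,-1,-1],"linear":[[6,0,-7],[12,0,-14],[15,0,-18],[15,0,-18],[15,0,-18],[15,0,-18],[15,0,-18],[12,0,-14],[6,0,-7],[0,0,0],[0,0,0]],"angular":[[0,0,0],[0,0,0],[0,0,0],[0,0,0],[0,0,0],[0,0,0],[0,0,0],[0,0,0],[0,0,0],[0,0,0],[0,0,0]]}'
python3 - <<'E'
from h import *
R=Rt(1.26,40,1); g=np.array([466.4,-197.5,290]); o=ctrl.get_obs(); print(o["qpos"].round(2),o["width"]); plan(g,R,18)
E
```

```text
t: 6.98
ee_pos: [395.5, 145.4, 119.9]
orientation: [-2.148, -1.518, -0.778]
ft_force: [0.5, 0.3, -5.9]
width: 15.6
grasp_force: 29.9
t: 7.9
ee_pos: [395.0, 146.6, 291.7]
orientation: [-2.146, -1.521, -0.777]
ft_force: [-0.8, 0.5, -6.4]
width: 15.4
grasp_force: 29.9
[-0.21 -0.07  2.2   0.81  1.08 -0.3 ] 15.373981332494349
18 rows linear [-13.0, 9.9, -10.8] angular [0.0008, 0.0001, -0.0012]
```

```bash
python3 -m pendant '{"grip":[-1,-1,-1,-1,-1,-1,-1,-1,-1,-1],"linear":[[-6.5,5,-5.4],[-13,9.9,-10.8],[-13,9.9,-10.8],[-13,9.9,-10.8],[-13,9.9,-10.8],[-13,9.9,-10.8],[-13,9.9,-10.8],[-13,9.9,-10.8],[-13,9.9,-10.8],[-13,9.9,-10.8]],"angular":[[0,0,0],[0,0,0],[0,0,0],[0,0,0],[0,0,0],[0,0,0],[0,0,0],[0,0,0],[0,0,0],[0,0,0]]}'
python3 -m pendant '{"grip":[-1,-1,-1,-1,-1,-1,-1,-1,-1,-1,-1],"linear":[[-13,9.9,-10.8],[-13,9.9,-10.8],[-13,9.9,-10.8],[-13,9.9,-10.8],[-13,9.9,-10.8],[-13,9.9,-10.8],[-13,9.9,-10.8],[-13,9.9,-10.8],[-6.5,5,-5.4],[0,0,0],[0,0,0]],"angular":[[0,0,0],[0,0,0],[0,0,0],[0,0,0],[0,0,0],[0,0,0],[0,0,0],[0,0,0],[0,0,0],[0,0,0],[0,0,0]]}'
python3 - <<'E'
from h import *
R=Rt(1.26,40,1); g=np.array([466.4,-197.5,150]); o=ctrl.get_obs(); print(o["qpos"].round(2),o["width"]); plan(g,R,1)
E
```

```text
t: 8.73
ee_pos: [430.5, -37.1, 289.7]
orientation: [-2.146, -1.517, -0.775]
ft_force: [0.2, 0.5, -6.8]
width: 14.7
grasp_force: 29.9
t: 9.65
ee_pos: [462.4, -199.4, 289.7]
orientation: [-2.146, -1.517, -0.777]
ft_force: [0.1, 0.8, -6.7]
width: 15.6
grasp_force: 29.9
[-0.82  0.31  1.76  0.61  1.47 -0.67] 15.607002475416648
1 rows linear [-87.4, 3.7, 109.0] angular [0.0143, 0.0, -0.024]
```

```bash
python3 -m pendant '{"grip":[-1,-1,-1,-1,-1,-1,-1,-1,-1,-1,-1],"linear":[[-5.4,0.4,6.8],[-11,0.5,13.6],[-11,0.5,13.6],[-11,0.5,13.6],[-11,0.5,13.6],[-11,0.5,13.6],[-11,0.5,13.6],[-11,0.5,13.6],[-5.4,0,6.8],[0,0,0],[0,0,0]],"angular":[[0.0016,0,-0.0027],[0.0016,0,-0.0027],[0.0016,0,-0.0027],[0.0016,0,-0.0027],[0.0016,0,-0.0027],[0.0016,0,-0.0027],[0.0016,0,-0.0027],[0.0016,0,-0.0027],[0.0016,0,-0.0027],[0,0,0],[0,0,0]]}'
python3 - <<'E'
from h import *
R=Rt(1.26,40,1); g=np.array([466.4,-197.5,150]); plan(g,R,1)
t=ctrl.get_image("top")[:,:,::-1];s=ctrl.get_image("scene")[:,:,::-1]
o=np.hstack([cv2.resize(t[170:275,360:435],None,fx=5.3,fy=5.3,interpolation=2)[:540,:397],cv2.resize(s[262:364,215:290],None,fx=5.3,fy=5.3,interpolation=2)[:540,:397]]) if 0 else None
a=cv2.resize(t[170:275,360:435],(397,556),interpolation=2);b=cv2.resize(s[260:365,215:290],(397,556),interpolation=2)
cv2.imwrite("pics/h1.png",np.hstack([a,b]))
E
```

```text
t: 10.57
ee_pos: [467.2, -198.3, 151.2]
orientation: [-2.121, -1.549, -0.772]
ft_force: [-0.2, -0.5, -5.8]
width: 15.5
grasp_force: 29.9
1 rows linear [-0.4, -1.0, 1.2] angular [0.0007, 0.0011, 0.0018]
```

View pics/h1.png

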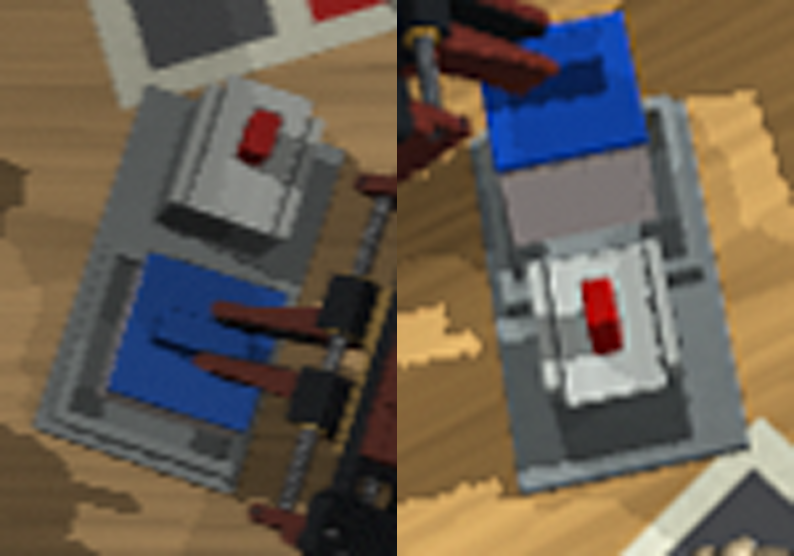

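```bash
python3 - <<'E'
from h import *
k=5.293
T=lambda X,Y,z:back("top",(360+X/k-.5,170+Y/k-.5),z)
S=lambda X,Y,z:back("scene",(215+X/k-.5-397/k,260+Y/k-.5),z)
c,s=np.cos(1.26),np.sin(1.26)
def loc(w): e=w[:2]-CR[:2]; return np.round([c*e[0]+s*e[1],-s*e[0]+c*e[1]],1)
z=10+80+151.2-101.6; print("lid z",z)
for n,p in dict(l1=(148,253),l2=(292,295),l3=(245,430),l4=(108,390)).items(): print("top lid",n,loc(T(*p,z)))
for n,p in dict(l1=(480,75),l2=(622,12),l3=(650,143),l4=(495,170)).items(): print("scene lid",n,loc(S(*p,z)))
for n,p in dict(innTL=(118,255),innBL=(70,410),innBR=(238,462)).items(): print("tray28",n,loc(T(*p,28)))
for n,p in dict(TL=(150,88),BL=(36,425),BR=(240,490),TR=(345,155)).items(): print("base0",n,loc(T(*p,5)))
for n,p in dict(TL=(474,140),TR=(685,97),BR=(747,445),BL=(521,490)).items(): print("base0 scene",n,loc(S(*p,5)))
for n,p in dict(TL=(210,80),BL=(165,210),BR=(288,243),TR=(320,122)).items(): print("plate95",n,loc(T(*p,95)))
for n,p in dict(TL=(530,258),TR=(660,240),BR=(668,390),BL=(565,405)).items(): print("plate95 scene",n,loc(S(*p,95)))
E
```

```text
lid z 139.6
top lid l1 [ 36.3 -34.4]
top lid l2 [-35.2 -36.8]
top lid l3 [-33.6  31.7]
top lid l4 [34.2 34.1]
scene lid l1 [-35.7  15.5]
scene lid l2 [33.1 34.3]
scene lid l3 [ 34.6 -36.2]
scene lid l4 [-35.5 -34.5]
tray28 innTL [ 43.4 -44. ]
tray28 innBL [42.1 39.6]
tray28 innBR [-47.6  37.9]
base0 TL [  53.4 -136. ]
base0 BL [55.2 50.7]
base0 BR [-55.7  49.5]
base0 TR [ -54.2 -134.5]
base0 scene TL [-52.1  57.9]
base0 scene TR [56. 59.]
base0 scene BR [  53. -132.]
base0 scene BL [ -54.6 -131.1]
plate95 TL [  30.8 -132.1]
plate95 BL [ 32.  -63.5]
plate95 BR [-30.5 -67. ]
plate95 TR [ -27.2 -129.2]
plate95 scene TL [-28.7 -58.5]
plate95 scene TR [ 30.9 -62.5]
plate95 scene BR [  22.2 -136. ]
plate95 scene BL [ -23.6 -133.1]
```

Hovering over the small cradle, the lid's corners measure within about 1 mm of square and centred on the tray (top crop (108–292, 253–430)). I'll lower it and check the force near contact.

```bash
python3 -m pendant '{"grip":[-1,-1,-1,-1,-1,-1,-1,-1,-1,-1],"linear":[[-3,0,3.5],[-5.5,0,6.5],[-5.5,0,6.5],[-5.5,0,6.5],[-4.5,0,5.4],[-3,0,3.5],[-1.3,0,1.5],[0,0,0],[0,0,0],[0,0,0]],"angular":[[0,0,0],[0,0,0],[0,0,0],[0,0,0],[0,0,0],[0,0,0],[0,0,0],[0,0,0],[0,0,0],[0,0,0]]}'
python3 -m pendant '{"grip":[-1,-1,-1,-1],"linear":[[-0.6,0,0.8],[-0.6,0,0.8],[0,0,0],[0,0,0]],"angular":[[0,0,0],[0,0,0],[0,0,0],[0,0,0]]}'
```

```text
t: 11.5
ee_pos: [467.5, -199.5, 107.6]
orientation: [-2.122, -1.55, -0.773]
ft_force: [-0.4, -0.6, -6.1]
width: 15.4
grasp_force: 29.9
t: 11.83
ee_pos: [467.3, -199.3, 105.5]
orientation: [-2.122, -1.55, -0.772]
ft_force: [-0.5, 0.2, -5.6]
width: 15.5
grasp_force: 29.9
```

```bash
for i in 1 2; do python3 -m pendant '{"grip":[-1,-1,-1,-1],"linear":[[-0.6,0,0.7],[-0.6,0,0.7],[0,0,0],[0,0,0]],"angular":[[0,0,0],[0,0,0],[0,0,0],[0,0,0]]}'|grep -E "ee_pos|ft_"; done
```

```text
ee_pos: [467.3, -199.3, 103.5]
ft_force: [-0.1, 0.0, -5.4]
ee_pos: [468.0, -199.9, 102.3]
ft_force: [0.5, -2.2, 1.9]
```

Contact came at z ≈ 102 as predicted, and the tray now carries the weight. I'll release and back out along the tool axis.

```bash
python3 -m pendant '{"grip":[-0.3,-0.3,-0.3,-0.3,-0.3,-0.3],"linear":[[0,0,0],[0,0,0],[0,0,0],[0,0,0],[0,0,0],[0,0,0]],"angular":[[0,0,0],[0,0,0],[0,0,0],[0,0,0],[0,0,0],[0,0,0]]}'
python3 -m pendant '{"grip":[-0.3,-0.3,-0.3,-0.3,-0.3,-0.3,-0.3,-0.3,-0.3,-0.3],"linear":[[0,0,-5],[0,0,-12],[0,0,-20],[0,0,-20],[0,0,-20],[0,0,-20],[0,0,-15],[0,0,-5],[0,0,0],[0,0,0]],"angular":[[0,0,0],[0,0,0],[0,0,0],[0,0,0],[0,0,0],[0,0,0],[0,0,0],[0,0,0],[0,0,0],[0,0,0]]}'
python3 - <<'E'
from h import *
t=ctrl.get_image("top")[:,:,::-1];s=ctrl.get_image("scene")[:,:,::-1]
a=cv2.resize(t[170:275,360:435],(397,556),interpolation=2);b=cv2.resize(s[260:365,215:290],(397,556),interpolation=2)
cv2.imwrite("pics/h2.png",np.hstack([a,b]))
E
```

```text
t: 13.0
ee_pos: [467.3, -199.2, 101.7]
orientation: [-2.122, -1.549, -0.772]
ft_force: [-0.4, -0.3, -1.0]
width: 30.6
grasp_force: 0.0
t: 13.83
ee_pos: [444.0, -270.7, 191.5]
orientation: [-2.123, -1.549, -0.772]
ft_force: [-0.6, 0.5, -1.3]
width: 30.6
grasp_force: 0.0
```

View pics/h2.png

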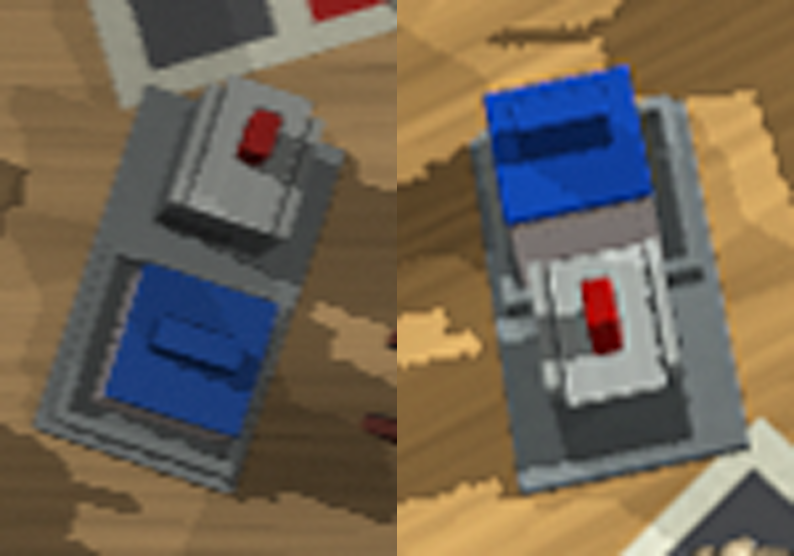

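The tub sits upright in the tray with its rib along cradle x, at top crop (103–280, 264–438). I'll check the fit numerically and plan the lock approach.

```bash
python3 - <<'E'
from h import *
k=5.293
T=lambda X,Y,z:back("top",(360+X/k-.5,170+Y/k-.5),z)
S=lambda X,Y,z:back("scene",(215+X/k-.5-397/k,260+Y/k-.5),z)
c,s=np.cos(1.26),np.sin(1.26)
def loc(w): e=w[:2]-CR[:2]; return np.round([c*e[0]+s*e[1],-s*e[0]+c*e[1]],1)
print("top",[loc(T(*p,90)).tolist() for p in((142,264),(280,302),(240,438),(103,393))])
print("scene",[loc(S(*p,90)).tolist() for p in((485,95),(630,67),(652,195),(507,225))])
print("grip",loc(T(262,130,135.5)),loc(S(599,301,135.5)))
u=np.array([c,s,0]);R=Rt(1.26,40,1); g=np.array([463+.952*107,-208-.306*107,111])+12.2*u
pre=g-90*R[:,2]; print(g,pre); plan(pre,R,6)
E
```

```text
top [[34.2, -35.1], [-36.2, -38.6], [-38.0, 31.5], [32.8, 31.7]]
scene [[-38.0, 33.3], [31.8, 33.2], [31.0, -36.4], [-37.0, -37.0]]
grip [   2.3 -108.8] [ 1.000e-01 -1.061e+02]
[ 568.59496628 -229.12649783  111.        ] [ 550.90318752 -284.20576657  179.94399988]
6 rows linear [1.3, 17.7, 3.5] angular [0.0001, 0.0002, 0.0002]
```

```bash
python3 -m pendant '{"grip":[0,0,0,0,0,0,0,0,0],"linear":[[0.7,9,1.7],[1.3,17.7,3.5],[1.3,17.7,3.5],[1.3,17.7,3.5],[1.3,17.7,3.5],[1.3,17.7,3.5],[0.7,9,1.7],[0,0,0],[0,0,0]],"angular":[[0,0,0],[0,0,0],[0,0,0],[0,0,0],[0,0,0],[0,0,0],[0,0,0],[0,0,0],[0,0,0]]}'
python3 -m pendant '{"grip":[0,0,0,0,0,0,0,0,0],"linear":[[0,0,7],[0,0,14],[0,0,16],[0,0,16],[0,0,16],[0,0,10],[0,0,3],[0,0,0],[0,0,0]],"angular":[[0,0,0],[0,0,0],[0,0,0],[0,0,0],[0,0,0],[0,0,0],[0,0,0],[0,0,0],[0,0,0]]}'
python3 - <<'E'
from h import *
R=Rt(1.26,40,1); plan([568.6,-229.1,111],R,1)
t=ctrl.get_image("top")[:,:,::-1];s=ctrl.get_image("scene")[:,:,::-1]
a=cv2.resize(t[170:275,360:435],(397,556),interpolation=2);b=cv2.resize(s[260:365,215:290],(397,556),interpolation=2)
cv2.imwrite("pics/h3.png",np.hstack([a,b]))
E
```

```text
t: 14.68
ee_pos: [551.4, -284.0, 180.1]
orientation: [-2.12, -1.55, -0.771]
ft_force: [-0.9, -0.2, 0.4]
width: 43.8
grasp_force: 0.0
t: 15.43
ee_pos: [567.8, -234.9, 118.1]
orientation: [-2.122, -1.55, -0.772]
ft_force: [-0.5, -1.0, 0.3]
width: 44.1
grasp_force: 0.0
1 rows linear [-0.1, -1.0, 9.1] angular [0.0019, 0.0021, 0.0021]
```

View pics/h3.png

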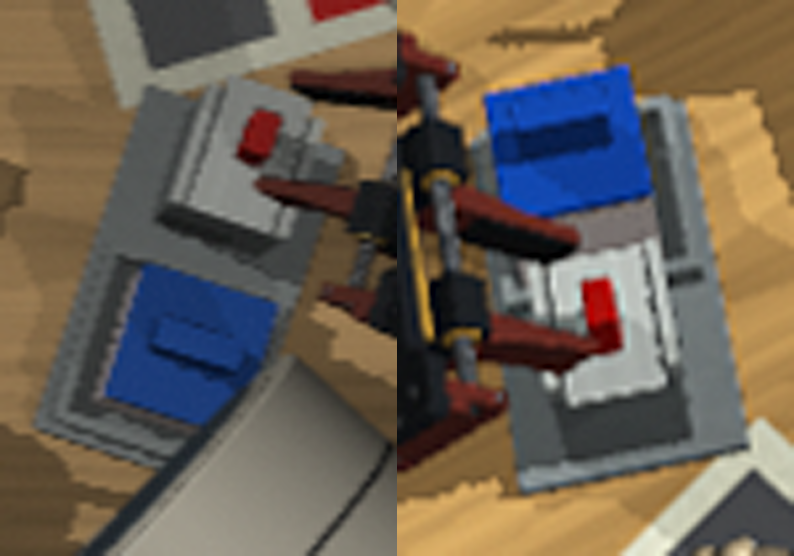

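```bash
python3 - <<'E'
from h import *
k=5.293; o=ctrl.get_obs(); R=Rot.from_rotvec(o["orientation"]).as_matrix(); p=o["ee_pos"]; print(p)
for d in(-36,-22,0,22,36):
    X=p+d*R[:,1]; a=proj("top",X)[0];b=proj("scene",X)[0]
    print(d,((a-[360,170]+.5)*k).round(),((b-[215,260]+.5)*k+[397,0]).round())
for z in(100,118,135.5):
    X=world(CR,(0,-107,z)); print("grip",z,((proj("top",X)[0]-[360,170]+.5)*k).round(),((proj("scene",X)[0]-[215,260]+.5)*k+[397,0]).round())
E
```

```text
[ 568.07624862 -235.44019178  118.48944639]
-36 [227. 203.] [604. 248.]
-22 [236. 176.] [609. 275.]
0 [250. 134.] [617. 319.]
22 [264.  91.] [625. 365.]
36 [272.  64.] [630. 394.]
grip 100 [255. 146.] [607. 337.]
grip 118 [260. 140.] [603. 320.]
grip 135.5 [266. 135.] [599. 303.]
```

```bash
python3 - <<'E'
from h import *
k=5.293; o=ctrl.get_obs(); R=Rot.from_rotvec(o["orientation"]).as_matrix(); p=o["ee_pos"]
for a,b in(((258,185),(575,240)),((292,85),(615,348))):
    ua=np.array(a)/k+[359.5,169.5]; ub=(np.array(b)-[397,0])/k+[214.5,259.5]
    r=least_squares(lambda X:np.r_[proj("top",X)[0]-ua,proj("scene",X)[0]-ub],p,x_scale=100)
    print(r.x.round(1),r.fun.round(1),"tool frame",(R.T@(r.x-p)).round(1))
E
```

```text
[ 538.5 -236.7  147.3] [ 0.5  0.2  0.5 -0. ] tool frame [ 10.7 -27.6 -28.7]
[ 589.6 -248.3  143.7] [-1.6 -0.7 -1.5  0.1] tool frame [ 11.7  24.5 -22.9]
```

The finger tips triangulate evenly about the red grip (y −27.6 and +24.5 in the tool frame), so the fingers straddle it. I'll do the last 9 mm, close and check that the opening is about 22 mm.

```bash
python3 -m pendant '{"grip":[0,0,0,0],"linear":[[0,-0.5,4.5],[0,-0.5,4.5],[0,0,0],[0,0,0]],"angular":[[0,0,0],[0,0,0],[0,0,0],[0,0,0]]}'|grep -E "ee_pos|ft_"
python3 -m pendant '{"grip":[-1,-1,-1,-1,-1],"linear":[[0,0,0],[0,0,0],[0,0,0],[0,0,0],[0,0,0]],"angular":[[0,0,0],[0,0,0],[0,0,0],[0,0,0],[0,0,0]]}'
```

```text
ee_pos: [568.5, -228.7, 110.8]
ft_force: [-0.3, 0.7, 0.3]
t: 16.28
ee_pos: [568.8, -229.1, 111.1]
orientation: [-2.122, -1.55, -0.773]
ft_force: [1.1, -0.2, 0.1]
width: 20.0
grasp_force: 30.0
```

```bash
python3 -m pendant '{"grip":[-1,-1,-1,-1,-1,-1,-1,-1,-1,-1],"linear":[[0,-3,0],[0,-6,0],[0,-7,0],[0,-7,0],[0,-7,0],[0,-6,0],[0,-4,0],[0,-2,0],[0,0,0],[0,0,0]],"angular":[[0,0,0],[0,0,0],[0,0,0],[0,0,0],[0,0,0],[0,0,0],[0,0,0],[0,0,0],[0,0,0],[0,0,0]]}'
python3 -m pendant '{"grip":[-1,-1,-1,-1],"linear":[[0,-2,0],[0,-2,0],[0,0,0],[0,0,0]],"angular":[[0,0,0],[0,0,0],[0,0,0],[0,0,0]]}'|grep -E "ee_pos|ft_|width"
```

```text
t: 17.12
ee_pos: [527.8, -215.6, 110.9]
orientation: [-2.12, -1.549, -0.771]
ft_force: [-2.6, 0.9, 2.5]
width: 19.9
grasp_force: 30.0
ee_pos: [525.0, -214.8, 111.0]
ft_force: [1.0, 0.5, 1.8]
width: 19.6
```

```bash
for i in 1 2 3; do python3 -m pendant '{"grip":[-1,-1,-1,-1],"linear":[[0,-0.8,0],[0,-0.8,0],[0,0,0],[0,0,0]],"angular":[[0,0,0],[0,0,0],[0,0,0],[0,0,0]]}'|grep -E "ee_pos|ft_"; done
```

```text
ee_pos: [523.4, -214.3, 110.9]
ft_force: [2.6, 1.1, 3.8]
ee_pos: [523.2, -214.3, 111.0]
ft_force: [8.3, 0.8, 0.3]
ee_pos: [523.1, -214.4, 111.1]
ft_force: [13.7, 1.5, -2.1]
```

The force climbs with no more travel (47.9 mm from a start of about 2 mm), so the lock is on its end stop. I'll release, back off and check with a picture.

```bash
python3 -m pendant '{"grip":[0,0,0,0,0],"linear":[[0,0,0],[0,0,0],[0,0,0],[0,0,0],[0,0,0]],"angular":[[0,0,0],[0,0,0],[0,0,0],[0,0,0],[0,0,0]]}'
python3 -m pendant '{"grip":[0,0,0,0,0,0,0,0,0,0],"linear":[[0,0,-6],[0,0,-14],[0,0,-20],[0,0,-20],[0,0,-20],[0,0,-20],[0,0,-20],[0,0,-10],[0,0,0],[0,0,0]],"angular":[[0,0,0],[0,0,0],[0,0,0],[0,0,0],[0,0,0],[0,0,0],[0,0,0],[0,0,0],[0,0,0],[0,0,0]]}'
python3 - <<'E'
from h import *
t=ctrl.get_image("top")[:,:,::-1];s=ctrl.get_image("scene")[:,:,::-1]
a=cv2.resize(s[100:370,220:520],(660,594),interpolation=2); cv2.imwrite("pics/f1.png",a)
for n,im in(("top",t),("scene",s)):
    hsv=cv2.cvtColor(np.ascontiguousarray(im),cv2.COLOR_BGR2HSV); m=((hsv[...,0]<6)|(hsv[...,0]>174))&(hsv[...,1]>220)&(hsv[...,2]>150)
    roi=np.zeros_like(m); 
    X=proj(n,world(CR,(0,-60,135)))[0].astype(int); roi[X[1]-12:X[1]+12,X[0]-12:X[0]+12]=1
    v,u=np.nonzero(m&roi); w=back(n,(u.mean(),v.mean()),135.5) if len(u) else None
    if w is not None:
        c,q=np.cos(1.26),np.sin(1.26);e=w[:2]-CR[:2]; print(n,len(u),"grip local",(c*e[0]+q*e[1]).round(1),(-q*e[0]+c*e[1]).round(1))
E
```

```text
t: 18.87
ee_pos: [519.6, -213.2, 110.5]
orientation: [-2.122, -1.549, -0.771]
ft_force: [-0.2, 0.0, 0.2]
width: 43.5
grasp_force: 0.0
t: 19.7
ee_pos: [494.4, -293.1, 210.9]
orientation: [-2.123, -1.549, -0.773]
ft_force: [0.1, -0.3, -1.0]
width: 44.0
grasp_force: 0.0
scene 35 grip local -0.1 -57.8
```

View pics/f1.png

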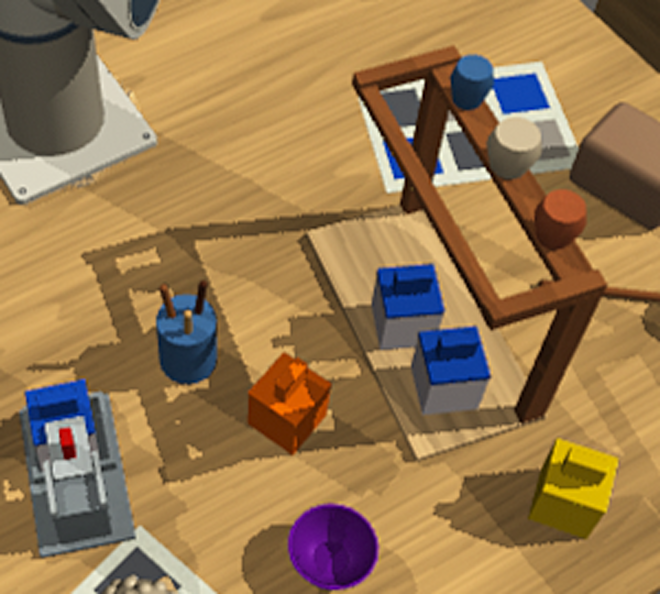

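The lock plate is over the lid, and its grip measures cradle y = −57.8 mm (home is −58). The other two tubs, jar, bowl and bust look untouched, and the robot is clear, so I'm handing in.

```bash
python3 -c "
from workcell import ctrl
print(ctrl.close_job())"
```

```text
the job is handed in; nothing more can be done
None
```

The heavy tub (about 0.6 kg; the first one lifted, at the robot's end of the row) is upright in the small cradle with its rib square to the slide; the lock is fully home on its end stop and the job is handed in, the other two tubs never having been lifted because that weight was already conclusive.

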